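# Load the etching rack with the polished mounts in reverse order

### The job

Move the four specimen mounts from the aluminium rack to the wooden etching rack in reverse order, so that the one polished last is etched first: the mount nearest the blue end of the aluminium rack goes into the pocket farthest from the blue end of the wooden rack, the next one into the pocket beside it, and so on, until the one farthest from the blue end fills the pocket nearest the blue end of the wooden rack. Each mount must stand upright, metal face up, flat on the floor of its own pocket. Do not disturb the slide box or the timer.

Things in the scene. Friction and masses are not known exactly. Their poses are not given: they have to be found in the camera images.
- black_mount: black moulded resin specimen mount, an upright cylinder 30 mm in diameter and 18 mm high with a bare metal section in its top face; loose, 15 to 55 g. Origin: centre of its underside; z up. It starts standing on the black disc in the metal rack.
- red_mount: red moulded resin specimen mount, an upright cylinder 34 mm in diameter and 21 mm high with a bare metal section in its top face; loose, 15 to 55 g. Origin: centre of its underside; z up. It starts standing on the red disc in the metal rack.
- green_mount: green moulded resin specimen mount, an upright cylinder 34 mm in diameter and 18 mm high with a bare metal section in its top face; loose, 15 to 55 g. Origin: centre of its underside; z up. It starts standing on the green disc in the metal rack.
- tan_mount: tan moulded resin specimen mount, an upright cylinder 30 mm in diameter and 18 mm high with a bare metal section in its top face; loose, 15 to 55 g. Origin: centre of its underside; z up. It starts standing on the tan disc in the metal rack.
- black_disc: black flat disc, 48 mm in diameter and 3 mm thick, fixed on the metal rack under the black mount (its rim shows round the mount); it stays and marks where that mount came from. Origin: centre of its underside; x and y as those of the metal rack.
- red_disc: red flat disc, 48 mm in diameter and 3 mm thick, fixed on the metal rack under the red mount (its rim shows round the mount); it stays and marks where that mount came from. Origin: centre of its underside; x and y as those of the metal rack.
- green_disc: green flat disc, 48 mm in diameter and 3 mm thick, fixed on the metal rack under the green mount (its rim shows round the mount); it stays and marks where that mount came from. Origin: centre of its underside; x and y as those of the metal rack.
- tan_disc: tan flat disc, 48 mm in diameter and 3 mm thick, fixed on the metal rack under the tan mount (its rim shows round the mount); it stays and marks where that mount came from. Origin: centre of its underside; x and y as those of the metal rack.
- metal_rack: The rack to be emptied: a bare aluminium plate, 72 x 272 mm and 6 mm thick, fixed. Origin: centre of its underside; y runs along the row towards the end with the blue bar (14 mm wide, 6 mm proud of the plate, centred at y = +127 mm). The four discs lie on its top, centred at y = +90, +30, -30 and -90 mm, x = 0; which disc is where varies.
- wood_rack: The rack to be filled: a pale wooden plate, 72 x 272 mm and 8 mm thick, fixed. Origin: centre of its underside; y runs along the row towards the end with the blue bar (14 mm wide, 6 mm proud, centred at y = +127 mm). It has four empty round pockets with grey felt floors, 50 mm in diameter and 3 mm deep (floor 5 mm above the origin), centred at y = +90, +30, -30 and -90 mm, x = 0.
- the_slide_box: Bystander: blue slide box, 35 x 86 x 31 mm, loose, to the right of the racks. Origin: centre of its underside.
- the_timer: Bystander: white timer, 60 x 70 x 23 mm, loose, behind the racks. Origin: centre of its underside.
Mind the look-alikes: they are no part of the job. Leave any purple or yellow look-alike of the red_mount alone.

How it is judged:
At the end, for the whole second after the job is handed in: Each mount stands in the wooden rack's pocket whose y is the opposite of the y of its own coloured disc in the metal rack: within 12 mm of the pocket's centre along x and along y, its underside on the pocket floor (3 to 7.2 mm above the rack's underside), upright within 0.1 rad, and at rest (((y of black_disc in the frame of metal_rack between 0.07 and 0.11 m and y of black_mount in the frame of wood_rack between -0.102 and -0.078 m) or (y of black_disc in the frame of metal_rack between 0.01 and 0.05 m and y of black_mount in the frame of wood_rack between -0.042 and -0.018 m) or (y of black_disc in the frame of metal_rack between -0.05 and -0.01 m and y of black_mount in the frame of wood_rack between 0.018 and 0.042 m) or (y of black_disc in the frame of metal_rack between -0.11 and -0.07 m and y of black_mount in the frame of wood_rack between 0.078 and 0.102 m)) and x of black_mount in the frame of wood_rack between -0.012 and 0.012 m and z of black_mount in the frame of wood_rack between 0.003 and 0.0072 m and angle between each of black_mount, red_mount, green_mount, tan_mount's own z axis and vertical below 0.1 rad and linear speed of each of black_mount, red_mount, green_mount, tan_mount below 0.02 m/s and angular speed of each of black_mount, red_mount, green_mount, tan_mount below 0.3 rad/s and ((y of red_disc in the frame of metal_rack between 0.07 and 0.11 m and y of red_mount in the frame of wood_rack between -0.102 and -0.078 m) or (y of red_disc in the frame of metal_rack between 0.01 and 0.05 m and y of red_mount in the frame of wood_rack between -0.042 and -0.018 m) or (y of red_disc in the frame of metal_rack between -0.05 and -0.01 m and y of red_mount in the frame of wood_rack between 0.018 and 0.042 m) or (y of red_disc in the frame of metal_rack between -0.11 and -0.07 m and y of red_mount in the frame of wood_rack between 0.078 and 0.102 m)) and x of red_mount in the frame of wood_rack between -0.012 and 0.012 m and z of red_mount in the frame of wood_rack between 0.003 and 0.0072 m and ((y of green_disc in the frame of metal_rack between 0.07 and 0.11 m and y of green_mount in the frame of wood_rack between -0.102 and -0.078 m) or (y of green_disc in the frame of metal_rack between 0.01 and 0.05 m and y of green_mount in the frame of wood_rack between -0.042 and -0.018 m) or (y of green_disc in the frame of metal_rack between -0.05 and -0.01 m and y of green_mount in the frame of wood_rack between 0.018 and 0.042 m) or (y of green_disc in the frame of metal_rack between -0.11 and -0.07 m and y of green_mount in the frame of wood_rack between 0.078 and 0.102 m)) and x of green_mount in the frame of wood_rack between -0.012 and 0.012 m and z of green_mount in the frame of wood_rack between 0.003 and 0.0072 m and ((y of tan_disc in the frame of metal_rack between 0.07 and 0.11 m and y of tan_mount in the frame of wood_rack between -0.102 and -0.078 m) or (y of tan_disc in the frame of metal_rack between 0.01 and 0.05 m and y of tan_mount in the frame of wood_rack between -0.042 and -0.018 m) or (y of tan_disc in the frame of metal_rack between -0.05 and -0.01 m and y of tan_mount in the frame of wood_rack between 0.018 and 0.042 m) or (y of tan_disc in the frame of metal_rack between -0.11 and -0.07 m and y of tan_mount in the frame of wood_rack between 0.078 and 0.102 m)) and x of tan_mount in the frame of wood_rack between -0.012 and 0.012 m and z of tan_mount in the frame of wood_rack between 0.003 and 0.0072 m); the robot touches nothing.
It fails at once if the blue box of slides was moved by more than 20 mm (distance of the_slide_box from where it was at the start of the episode above 0.02 m).
It fails at once if the timer was moved by more than 20 mm (distance of the_timer from where it was at the start of the episode above 0.02 m).
It also fails if it takes over 88 s, if anything falls off the work surface, if the arm or the gripper's body presses on something with over 40 N, if the wrist force passes 120 N, or if a joint passes its speed limit or range.

### The arm

A 7-joint arm with a two-finger parallel gripper is mounted at the origin on a cart in front of the work surface, level with it; the furniture and walls round the work are solid. World frame = base frame: x ahead of the robot, y to its left, z up, the work surface at z = 0. Lengths are in m, angles in rad, forces in N, time in s.
With the tool pointing down it reaches from about 0.4 to 0.85 m from the base axis. Payload 10.4 kg.
Tool frame: the origin (TCP) lies at the very end of the fingers, on their centre line; the grasp point (between the pads) lies 19 mm behind it; z points along the fingers, y is the direction in which the jaws open and shut (so a half turn about z gives the same grasp; the last joint's range is limited). The gripper opens to 87 mm and grips with 3 to 60 N. Pads are 19 mm wide; open, the fingers measure 117 mm over their backs; the gripper's body (75 mm by 190 mm) begins 51 mm behind the grasp point.
Start: joints at [-1.236, 0.332, -0.065, 1.46, 0.022, 1.35, -0.088], TCP at [0.219, 0.585, 0.223] pointing down, gripper open.
Joint ranges: [-2.6, 2.6], [-0.5, 2.12], [-1.47, 1.34], [0.16, 2.42], [-1.27, 4.41], [0.06, 2.06], [-2.6, 2.6]. Speed limits (rad/s): [2.22, 2.22, 2.79, 2.79, 3.14, 3.14, 3.14].

### API

Orientations are given as a unit quaternion [x, y, z, w].
In Python, from bench import r gives the robot as it stands.
- The arm moves only by the shell command python3 -m crank 'ROWS' [FORCE]. ROWS is JSON, a list of rows, each a list of 3 entries, a list of its own where there are three numbers: the opening, from -1 (shut) to 1 (fully open), so that 0 is half open, then the shift along the tool's x, y, z in mm, then the turn about the tool's z in degrees. A call has 1 to 12 rows; each row is the pose to reach, as a shift and turn from the pose commanded when the call began, along the tool's axes at that moment; what a row does not reach only later rows make up. A row lasts 1/12 s, in which the tool goes at most 41.7 mm and 7.16 degrees, less where a joint would pass 70% of its speed; a pose out of reach is approached as far as the arm can. A call with a gripper value outside its range is refused whole. The fingers move at their own pace and stop on an object; FORCE is the grip in N (left out, the last holds). Time passes only in rows, so rows that repeat a pose let the fingers close. It gives the time, the measured TCP pose, the force and the opening at its end, in the units of the state.
- r.read_state(): the state, without advancing time (a new reading comes with each control period).
- r.camera(name): name is "scene" or "top"; returns a dict with "pixels" (400x640x3 uint8, red, green, blue), "fov_y" (degrees; the focal length in pixels is half the picture's height over the tangent of half this angle, whatever the lens; pixels are square), "cx", "cy" (the principal point, pixels), "dist" ([k1, k2, p1, p2, k3] as OpenCV has them; the pictures are not rectified), "cam_to_world" (4x4, takes a point from camera to world coordinates). Camera axes: x right, y down, z forward; pixel columns grow to the right and rows downward; lengths in m; the calibration is good to about 2 mm. A picture is of the moment at which its call begins. There is no depth.
- r.close_job(): hands the job in, once; it reports no verdict.
The state is a dict: "time": time; "joint_positions": joint angles; "joint_vel": joint speeds; "joint_torque": joint torques, N m; "ee_pos": TCP position; "eef_rot": TCP orientation; "ft_force": force on the tool from outside, world axes, zero at the start; "torque": the same for the moment, N m; "width": finger opening in m.
Only numpy, scipy, OpenCV 4.12 (cv2) and the standard library are available. Lean on these libraries where they do the work, as an engineer would, in place of code of your own. Each camera call takes 0.05 s, during which the arm holds its last target.

## Working session

There is one attempt and no reset: what is moved stays moved. The work goes in short steps, Python scripts to look and compute and a shell command to move; the robot and the scene stay as the last step left them, time stands still between calls to the robot, and variables do not carry over. Pictures are saved under pics/ and viewed, and the job is handed in when it is done.

```bash
ls; mkdir -p pics; python3 - <<'E'
from bench import r
import cv2
s=r.read_state();print({k:s[k] for k in('time','ee_pos','eef_rot','width')})
for n in('scene','top'):
    c=r.camera(n);cv2.imwrite(f'pics/{n}0.png',c['pixels'][:,:,::-1]);print(n,c['fov_y'],c['cx'],c['cy'],c['dist'],c['cam_to_world'])
E
```

```text
pics
{'time': 0.0, 'ee_pos': array([0.21874511, 0.58504602, 0.22171858]), 'eef_rot': array([ 1.77926707e-01,  9.84043464e-01, -7.33925930e-04, -9.20534243e-05]), 'width': 0.08684784058353376}
scene 45.29998145540017 321.6237041883096 196.285779122078 [-0.11894418  0.          0.          0.          0.        ] [[-8.62155420e-01 -3.19817255e-01  3.92943959e-01  1.61169909e-01]
 [-5.06643756e-01  5.43668558e-01 -6.69131230e-01  3.96321885e-01]
 [ 3.68436948e-04 -7.75977720e-01 -6.30760210e-01  6.28762664e-01]
 [ 0.00000000e+00  0.00000000e+00  0.00000000e+00  1.00000000e+00]]
top 57.88603492966232 322.9765028442115 199.06059329482952 [-0.07434577  0.          0.          0.          0.        ] [[ 0.02395823 -0.99225162  0.12191274  0.44197175]
 [-0.99939501 -0.02069647  0.02795134 -0.24248537]
 [-0.0252116  -0.12250865 -0.99214717  0.94944764]
 [ 0.          0.          0.          1.        ]]
```

View pics/scene0.png

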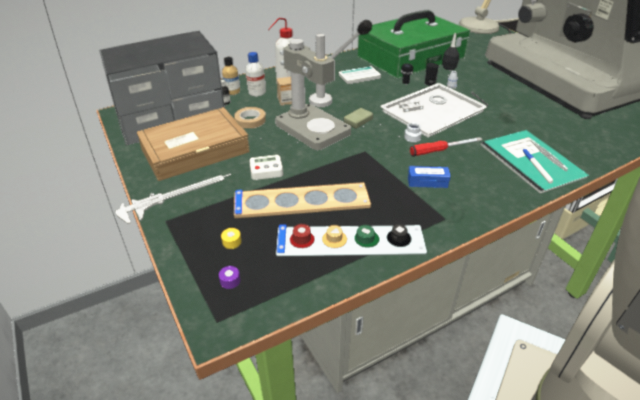

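View pics/top0.png

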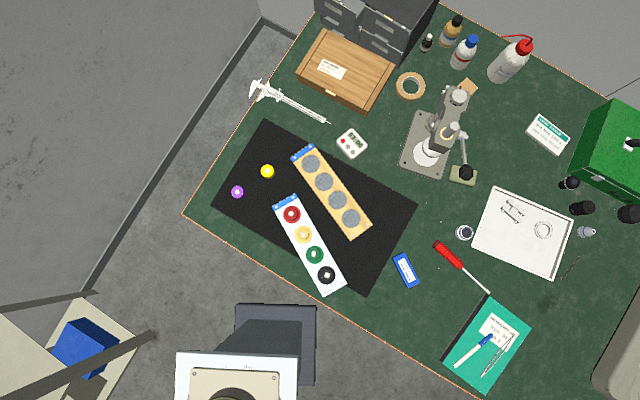

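The aluminium rack, blue end at (285,200) in top, holds red (291,213), tan (304,234), green (314,254) and black (326,275). The wooden rack has its blue end at (302,152). The loose yellow (267,171) and purple (237,191) mounts are look-alikes to leave alone: neither stands on a coloured disc in the rack. I'll confirm this in an enlarged crop.

```bash
python3 - <<'E'
import cv2
a=cv2.imread('pics/top0.png')[130:310,220:400];cv2.imwrite('pics/crop0.png',cv2.resize(a,(600,600),interpolation=cv2.INTER_CUBIC))
a=cv2.imread('pics/scene0.png')[150:300,200:450];cv2.imwrite('pics/crop1.png',cv2.resize(a,(800,480),interpolation=cv2.INTER_CUBIC))
E
```

```text
(no output)
```

View pics/crop0.png

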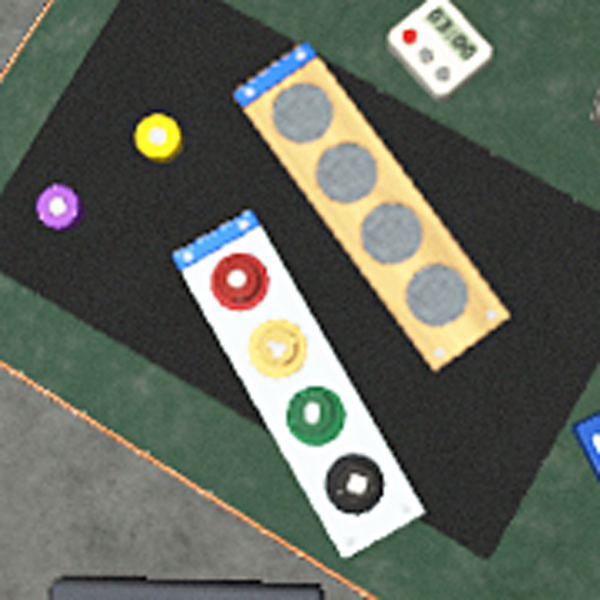

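View pics/crop1.png

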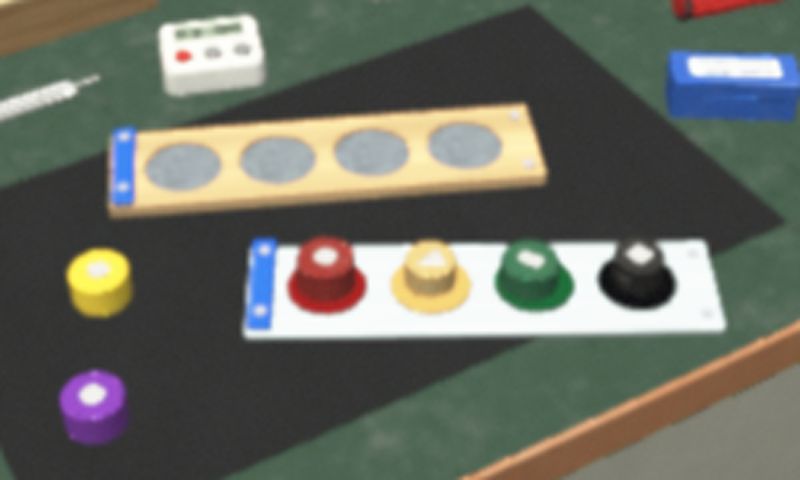

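```bash
cat > h.py <<'E'
import numpy as np, cv2
from bench import r
from scipy.optimize import least_squares
def cam(n):
    c=r.camera(n); f=200/np.tan(np.radians(c['fov_y'])/2)
    c['K']=np.array([[f,0,c['cx']],[0,f,c['cy']],[0,0,1]]);c['D']=np.array(c['dist']);return c
def proj(c,P):
    M=np.linalg.inv(c['cam_to_world']);rv=cv2.Rodrigues(M[:3,:3])[0]
    return cv2.projectPoints(np.array(P,float).reshape(-1,3),rv,M[:3,3],c['K'],c['D'])[0].reshape(-1,2)
def unproj(c,px,z):
    u=cv2.undistortPoints(np.array(px,float).reshape(-1,1,2),c['K'],c['D']).reshape(-1,2)
    d=np.c_[u,np.ones(len(u))]@c['cam_to_world'][:3,:3].T;o=c['cam_to_world'][:3,3]
    return o+d*((z-o[2])/d[:,2])[:,None]
def rack(p,L):
    L=np.array(L,float);a=p[2];R=np.array([[np.cos(a),-np.sin(a)],[np.sin(a),np.cos(a)]])
    return np.c_[L[:,:2]@R.T+p[:2],L[:,2]]
E
cat > fit.py <<'E'
from h import *
T=cam('top');S=cam('scene')
def t(l):return (np.array(l)+.5)/3.3333-.5+[220,130]
def s(l):return (np.array(l)+.5)/3.2-.5+[200,150]
# local: -x/+x at far end top; blue end tops
def loc(h):return [[.036,-.136,h],[-.036,-.136,h],[-.036,.134,h+.006],[.036,.134,h+.006]]
obs={'metal':(.006,t([[425,513],[345,558],[173,252],[250,210]]),s([[707,241],[725,326],[246,334],[254,240]])),
'wood':(.008,t([[510,318],[435,370],[234,95],[308,43]]),s([[527,105],[546,182],[110,210],[114,130]]))}
for k,(h,a,b) in obs.items():
    out=[]
    for cams in('t','s','ts'):
        f=lambda p:np.concatenate([(proj(c,rack(p,loc(h)))-o).ravel() for n,c,o in(('t',T,a),('s',S,b)) if n in cams])
        W=unproj(T,a,h);ctr=W.mean(0);d=W[2]-W[1]
        q=least_squares(f,[ctr[0],ctr[1],np.arctan2(-d[0],d[1])],loss='soft_l1');print(k,cams,q.x,np.abs(q.fun).max(),q.fun.round(1))
    np.save(k+'.npy',q.x)
    hh=.009 if k=='metal' else .005
    print(rack(q.x,[[0,y,hh] for y in(.09,.03,-.03,-.09)]))
# overlays
def draw(c,off,n,sc,sh):
    im=c['pixels'][:,:,::-1].copy();im=cv2.resize(im[off[1]:off[1]+sh[1],off[0]:off[0]+sh[0]],None,fx=sc,fy=sc,interpolation=cv2.INTER_CUBIC)
    def dr(P,col):
        p=(proj(c,P)-off+.5)*sc-.5;cv2.polylines(im,[np.round(p).astype(int)],True,col,1)
    th=np.linspace(0,6.28,60)
    def circ(y,z,rad):return [[rad*np.cos(q),y+rad*np.sin(q),z] for q in th]
    m=np.load('metal.npy');w=np.load('wood.npy')
    for y,rad,z in((.09,.017,.03),(.03,.015,.027),(-.03,.017,.027),(-.09,.015,.027)):
        dr(rack(m,circ(y,.009,.024)),(255,0,255));dr(rack(m,circ(y,z,rad)),(255,255,0));dr(rack(w,circ(y,.008,.025)),(255,0,255))
    cv2.imwrite(n,im)
draw(T,[270,145],'pics/ovt.png',5,[110,119]);draw(S,[230,175],'pics/ovs.png',4,[200,85])
E
python3 fit.py
```

```text
metal t [ 0.44004448 -0.18166859 -1.0248405 ] 0.8088620604889911 [-0.  -0.6 -0.3  0.1 -0.2  0.8  0.6 -0.3]
metal s [ 0.43834977 -0.18156412 -1.01307329] 1.3960932934737116 [-1.2  0.1  0.4  0.4  0.6 -1.4 -0.2  0.7]
metal ts [ 0.43907189 -0.18181168 -1.01992107] 1.9971667880732014 [ 0.2 -0.4 -0.   0.4 -0.3  1.4  0.4  0.2 -1.3  0.2  0.   0.5  0.3 -2.
 -0.3  0.2]
[[ 0.5157579  -0.13470269  0.009     ]
 [ 0.46463389 -0.16610868  0.009     ]
 [ 0.41350989 -0.19751468  0.009     ]
 [ 0.36238589 -0.22892067  0.009     ]]
wood t [ 0.5797104  -0.23548136 -0.92171821] 0.46217585647022474 [-0.1 -0.3  0.1  0.5  0.1 -0.1 -0.1 -0.1]
wood s [ 0.57806676 -0.23183138 -0.92355252] 1.7569780357150933 [-0.5  1.8  0.1 -0.5  0.4 -1.3 -0.   0.9]
wood ts [ 0.57953861 -0.23459036 -0.9213528 ] 2.2844236529862485 [-0.4 -0.2 -0.3  0.5 -0.3 -0.  -0.4 -0.  -0.6  0.8  0.1 -1.6  0.7 -2.3
  0.2  0. ]
[[ 0.65121645 -0.18016346  0.005     ]
 [ 0.60343122 -0.21644806  0.005     ]
 [ 0.55564599 -0.25273266  0.005     ]
 [ 0.50786077 -0.28901725  0.005     ]]
```

View pics/ovt.png

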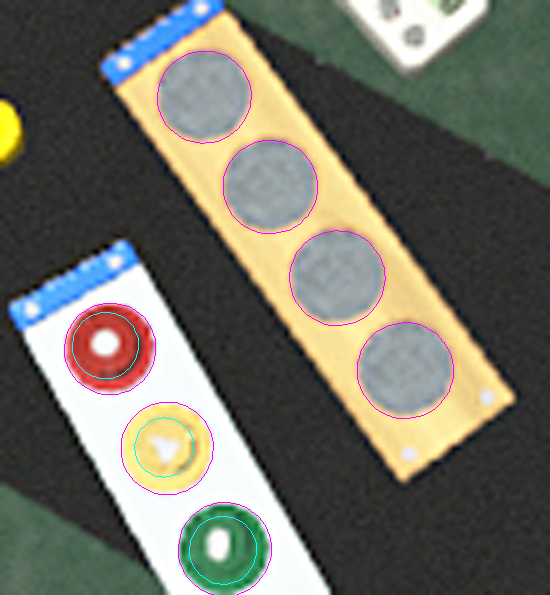

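View pics/ovs.png

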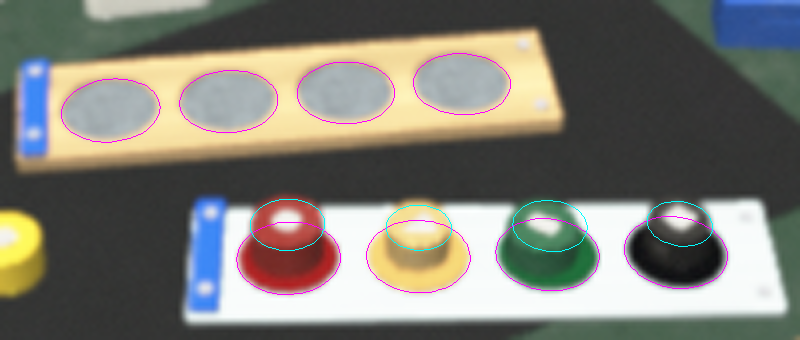

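Both camera overlays match the racks and discs to about 2 mm. Order from the blue end is red, tan, green, black. The targets in wood-rack y are red −0.09, tan −0.03, green +0.03 and black +0.09.

```bash
cat > g.py <<'E'
# usage: g.py x y z jaw_deg : shift (mm, tool axes) and turn (deg) from the present pose
import sys; from h import *
from scipy.spatial.transform import Rotation as R
s=r.read_state();p=np.array(s['ee_pos']);q=R.from_quat(s['eef_rot']).as_matrix()
def show(name,x,y,z,j):
    d=q.T@(np.array([x,y,z])-p)*1000
    cur=np.degrees(np.arctan2(q[1,1],q[0,1]));w=(j-cur+180)%360-180
    print(name,'shift',d.round(1),'turn',round(-w,1),'(alt',round(-w-np.sign(-w)*360,1),')')
print('t',round(s['time'],2),'p',p.round(4),'tilt z',q[:,2].round(4),'w',round(s['width'],4),'F',np.round(s['ft_force'],1),'q',np.round(s['joint_positions'],2))
if len(sys.argv)>4: show('goal',*map(float,sys.argv[1:5]))
E
python3 g.py 0.516 -0.135 0.15 -58.4
```

```text
t 0.2 p [0.2188 0.5852 0.2221] tilt z [-3.e-04 -8.e-04 -1.e+00] w 0.0865 F [ 0.1 -0.1  0.6] q [-1.24  0.33 -0.06  1.46  0.02  1.35 -0.09]
goal shift [-530.6 -570.5   72.6] turn 127.9 (alt -232.1 )
```

```bash
python3 -m crank '[[0.4,[-530,-570,0],128],[0.4,[-530,-570,0],128],[0.4,[-530,-570,0],128],[0.4,[-530,-570,0],128],[0.4,[-530,-570,0],128],[0.4,[-530,-570,0],128],[0.4,[-530,-570,0],128],[0.4,[-530,-570,0],128],[0.4,[-530,-570,0],128],[0.4,[-530,-570,0],128],[0.4,[-530,-570,0],128],[0.4,[-530,-570,0],128]]' 20; python3 g.py 0.516 -0.135 0.15 -58.4
```

```text
time: 1.2
ee_pos: [0.4098, 0.1212, 0.2227]
eef_rot: [0.803, 0.596, 0.0, -0.0]
ft_force: [1.1, 0.7, 0.5]
width: 0.0607
t 1.2 p [0.4098 0.1212 0.2227] tilt z [ 4.e-04  8.e-04 -1.e+00] w 0.0607 F [1.1 0.7 0.5] q [-0.79 -0.14  0.36  1.96  0.05  1.31 -0.73]
goal shift [-214.7  175.7   72.5] turn 41.6 (alt -318.4 )
```

```bash
python3 -m crank '[[0.4,[-210,160,70],40],[0.4,[-210,160,70],40],[0.4,[-210,160,70],40],[0.4,[-210,160,70],40],[0.4,[-210,160,70],40],[0.4,[-210,160,70],40],[0.4,[-210,160,70],40],[0.4,[-210,160,70],40],[0.4,[-210,160,70],40],[0.4,[-210,160,70],40],[0.4,[-210,160,70],40]]'; python3 g.py 0.516 -0.135 0.06 -58.4
```

```text
time: 2.12
ee_pos: [0.5036, -0.1221, 0.1527]
eef_rot: [0.957, 0.29, 0.0, -0.0]
ft_force: [-0.2, 0.3, 0.9]
width: 0.0605
t 2.12 p [ 0.5036 -0.1221  0.1527] tilt z [ 3.e-04  8.e-04 -1.e+00] w 0.0605 F [-0.2  0.3  0.9] q [-0.47  0.16  0.68  1.86 -0.11  1.15 -0.73]
goal shift [ 3.1 17.6 92.7] turn 2.1 (alt -357.9 )
```

```bash
python3 -m crank '[[0.4,[3,17.5,0],2],[0.4,[3,17.5,30],2],[0.4,[3,17.5,60],2],[0.4,[3,17.5,85],2],[0.4,[3,17.5,97],2],[0.4,[3,17.5,97],2],[0.4,[3,17.5,97],2]]'; python3 g.py 0.516 -0.135 0.016 -58.4; python3 - <<'E'
from h import *
for n,o in(('top',[240,160]),('scene',[240,150])):
    c=cam(n);im=c['pixels'][o[1]:o[1]+120,o[0]:o[0]+160,::-1];cv2.imwrite(f'pics/a_{n}.png',cv2.resize(im,None,fx=4,fy=4,interpolation=cv2.INTER_CUBIC))
a=cv2.hconcat([cv2.imread('pics/a_top.png'),cv2.imread('pics/a_scene.png')]);cv2.imwrite('pics/a1.png',cv2.resize(a,(800,300)))
E
```

```text
time: 2.7
ee_pos: [0.516, -0.1359, 0.0562]
eef_rot: [0.962, 0.272, 0.0, -0.0]
ft_force: [0.7, -0.3, 0.5]
width: 0.0612
t 2.7 p [ 0.516  -0.1359  0.0562] tilt z [ 1.e-04  2.e-04 -1.e+00] w 0.0612 F [ 0.7 -0.3  0.5] q [-0.39  0.34  0.66  1.91 -0.25  0.97 -0.64]
goal shift [ 0.5 -0.7 40.2] turn 0.0 (alt -360.0 )
```

View pics/a1.png

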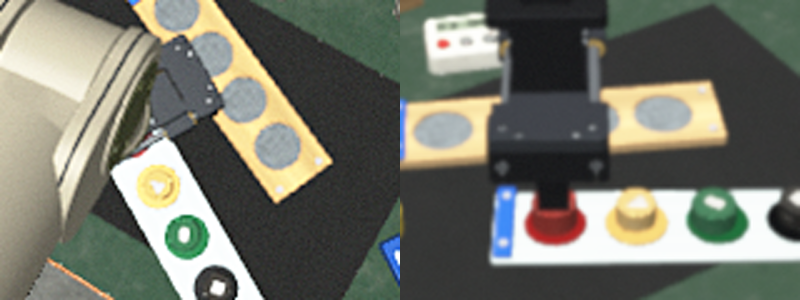

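The top view (left) is mostly blocked by the arm. In the scene view the jaws sit squarely over the red mount at about (555,205), so I'm descending and gripping.

```bash
python3 -m crank '[[0.4,[0,-0.5,20],0],[0.4,[0,-0.5,35],0],[0.4,[0,-0.5,40],0],[0.4,[0,-0.5,40],0],[0.4,[0,-0.5,40],0],[-1,[0,-0.5,40],0],[-1,[0,-0.5,40],0],[-1,[0,-0.5,40],0],[-1,[0,-0.5,40],0],[-1,[0,-0.5,40],0],[-1,[0,-0.5,40],0],[-1,[0,-0.5,40],0]]' 20; python3 g.py 0.508 -0.289 0.09 -52.8
```

```text
time: 3.8
ee_pos: [0.5156, -0.1359, 0.0157]
eef_rot: [0.962, 0.272, 0.0, -0.0]
ft_force: [-0.5, 1.0, 2.8]
width: 0.0327
t 3.8 p [ 0.5156 -0.1359  0.0157] tilt z [ 2.e-04  2.e-04 -1.e+00] w 0.0327 F [-0.5  1.   2.8] q [-0.36  0.41  0.63  1.94 -0.3   0.89 -0.6 ]
goal shift [-86.6 126.5 -74.3] turn -5.6 (alt 354.4 )
```

```bash
python3 -m crank '[[-1,[0,0,-20],0],[-1,[0,0,-45],0],[-1,[0,0,-74],0],[-1,[-30,43,-74],-2],[-1,[-60,86,-74],-4],[-1,[-86.5,126.5,-74],-5.6],[-1,[-86.5,126.5,-74],-5.6],[-1,[-86.5,126.5,-74],-5.6],[-1,[-86.5,126.5,-74],-5.6]]'; python3 g.py 0.508 -0.289 0.0115 -52.8;  python3 - <<'E'
from h import *
for n,o in(('top',[240,160]),('scene',[240,150])):
    c=cam(n);im=c['pixels'][o[1]:o[1]+120,o[0]:o[0]+160,::-1];cv2.imwrite(f'pics/a_{n}.png',cv2.resize(im,None,fx=4,fy=4,interpolation=cv2.INTER_CUBIC))
a=cv2.hconcat([cv2.imread('pics/a_top.png'),cv2.imread('pics/a_scene.png')]);cv2.imwrite('pics/a2.png',cv2.resize(a,(800,300)))
E
```

```text
time: 4.55
ee_pos: [0.507, -0.2912, 0.0893]
eef_rot: [0.948, 0.317, -0.0, 0.0]
ft_force: [0.6, 0.5, -1.1]
width: 0.0326
t 4.55 p [ 0.507  -0.2912  0.0893] tilt z [-7.e-04 -8.e-04 -1.e+00] w 0.0326 F [ 0.6  0.5 -1.1] q [-0.12  0.42  0.7   1.76 -0.3   1.08 -0.25]
goal shift [ 2.2 -1.1 77.8] turn -0.3 (alt 359.7 )
```

View pics/a2.png

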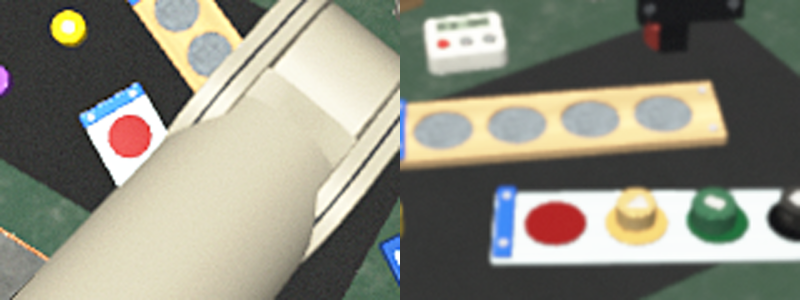

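Red is held: its disc is bare. However, red shows only on the left of the finger in the scene view, so I'm checking whether it is centred in the jaws.

```bash
cat > held.py <<'E'
import sys; from h import *
from scipy.spatial.transform import Rotation as R
rad,h,out=float(sys.argv[1]),float(sys.argv[2]),sys.argv[3]
c=cam('scene');s=r.read_state();p=np.array(s['ee_pos']);q=R.from_quat(s['eef_rot']).as_matrix()
th=np.linspace(0,6.28,60);k=8
ctr=proj(c,p)[0];o=np.clip(ctr.astype(int)-[45,40],0,[560,330]);im=cv2.resize(c['pixels'][o[1]:o[1]+70,o[0]:o[0]+90,::-1],None,fx=k,fy=k,interpolation=cv2.INTER_CUBIC)
for dz in(.006,.006-h):
    P=[p+q@[rad*np.cos(t),rad*np.sin(t),dz] for t in th]
    cv2.polylines(im,[np.round((proj(c,P)-o+.5)*k-.5).astype(int)],True,(255,255,0),1)
for x,col in((.0095,(0,255,255)),(-.0095,(255,0,255))):
    P=[p+q@[x,sg*(.0165),z] for sg,z in((1,0),(1,-.03),(-1,-.03),(-1,0))]
    cv2.polylines(im,[np.round((proj(c,P)-o+.5)*k-.5).astype(int)],True,col,1)
cv2.imwrite(out,im);print(p.round(4),o)
E
python3 held.py .017 .021 pics/h1.png
```

```text
[ 0.5083 -0.2876  0.0892] [300 123]
```

View pics/h1.png

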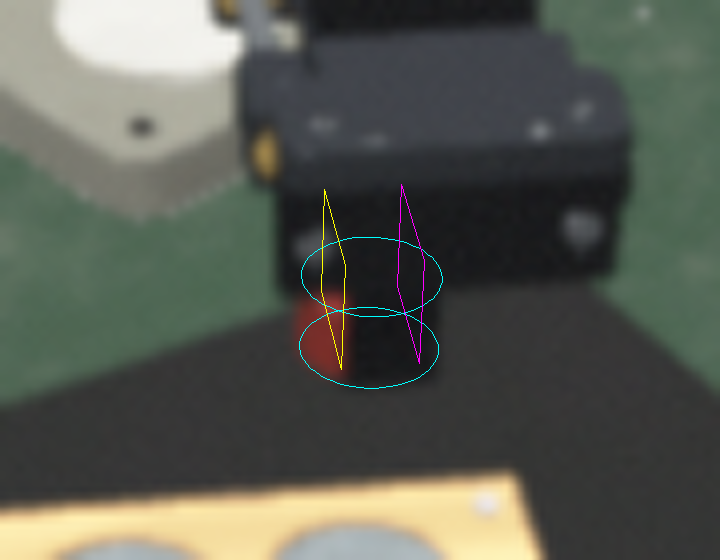

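The red mount's left edge (297,330) matches the prediction for a centred mount to about 1 mm, so I'm lowering it into the pocket.

```bash
python3 g.py 0.508 -0.289 0.0122 -52.8
```

```text
t 4.7 p [ 0.5083 -0.2876  0.0892] tilt z [-3.e-04  1.e-03 -1.e+00] w 0.0328 F [ 0.2 -0.4  0.3] q [-0.12  0.42  0.69  1.76 -0.3   1.08 -0.25]
goal shift [-1.1  1.  77. ] turn 0.0 (alt -360.0 )
```

```bash
python3 -m crank '[[-1,[-1,1,25],0],[-1,[-1,1,50],0],[-1,[-1,1,68],0],[-1,[-1,1,75],0],[-1,[-1,1,77],0],[-1,[-1,1,77],0],[-1,[-1,1,77],0]]'; python3 g.py 0.508 -0.289 0.0122 -52.8
```

```text
time: 5.28
ee_pos: [0.5085, -0.2901, 0.0133]
eef_rot: [0.948, 0.319, 0.0, 0.0]
ft_force: [-0.3, 0.6, 0.5]
width: 0.0325
t 5.28 p [ 0.5085 -0.2901  0.0133] tilt z [ 1.e-03 -2.e-04 -1.e+00] w 0.0325 F [-0.3  0.6  0.5] q [-0.07  0.52  0.64  1.8  -0.38  0.94 -0.19]
goal shift [ 0.3 -1.1  1. ] turn 0.0 (alt -360.0 )
```

```bash
python3 -m crank '[[-1,[0,-0.8,1.2],0],[-1,[0,-0.8,1.2],0],[-1,[0,-0.8,1.2],0],[0.3,[0,-0.8,1.2],0],[0.3,[0,-0.8,1.2],0],[0.3,[0,-0.8,1.2],0],[0.3,[0,-0.8,1.2],0],[0.3,[0,-0.8,-20],0],[0.3,[0,-0.8,-50],0],[0.3,[0,-0.8,-70],0],[0.3,[0,-0.8,-70],0],[0.3,[0,-0.8,-70],0]]'; python3 g.py 0.4646 -0.1661 0.055 -58.4
```

```text
time: 6.28
ee_pos: [0.508, -0.2901, 0.0835]
eef_rot: [0.948, 0.319, 0.001, 0.001]
ft_force: [-0.3, 0.2, -0.6]
width: 0.0565
t 6.28 p [ 0.508  -0.2901  0.0835] tilt z [ 2.3e-03 -4.0e-04 -1.0e+00] w 0.0565 F [-0.3  0.2 -0.6] q [-0.12  0.43  0.69  1.76 -0.31  1.06 -0.24]
goal shift [  40.2 -125.1   28.4] turn 5.6 (alt -354.4 )
```

```bash
python3 -m crank '[[0.4,[13,-40,0],2],[0.4,[27,-80,0],4],[0.4,[40,-125,0],5.6],[0.4,[40,-125,10],5.6],[0.4,[40,-125,28],5.6],[0.4,[40,-125,28],5.6],[0.4,[40,-125,28],5.6],[0.4,[40,-125,28],5.6]]'; python3 g.py 0.4646 -0.1661 0.0155 -58.4;python3 - <<'E'
from h import *
c=cam('scene');im=c['pixels'][130:280,220:440,::-1];cv2.imwrite('pics/b1.png',cv2.resize(im,None,fx=3.5,fy=3.5,interpolation=cv2.INTER_CUBIC))
E
```

```text
time: 6.95
ee_pos: [0.4635, -0.1668, 0.0547]
eef_rot: [0.962, 0.271, -0.0, 0.0]
ft_force: [-0.1, -0.1, -0.6]
width: 0.061
t 6.95 p [ 0.4635 -0.1668  0.0547] tilt z [-6.e-04 -6.e-04 -1.e+00] w 0.061 F [-0.1 -0.1 -0.6] q [-0.38  0.25  0.71  2.02 -0.2   0.94 -0.59]
goal shift [ 1.3 -0.1 39.2] turn -0.1 (alt 359.9 )
```

View pics/b1.png

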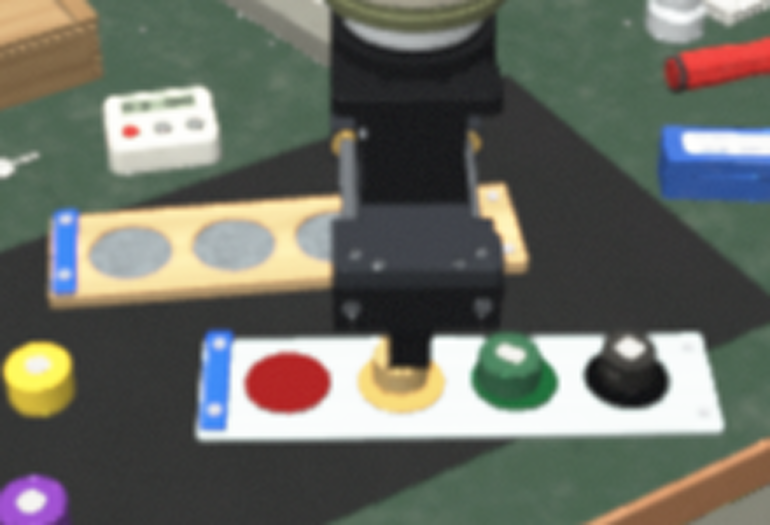

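The finger at (410,350) is a couple of mm right of the tan mount (401,365). A +2 mm shift on tool x corrects that.

```bash
python3 -m crank '[[0.4,[2,0,20],0],[0.4,[2,0,34],0],[0.4,[2,0,39],0],[0.4,[2,0,39],0],[0.4,[2,0,39],0],[-1,[2,0,39],0],[-1,[2,0,39],0],[-1,[2,0,39],0],[-1,[2,0,39],0],[-1,[2,0,39],0],[-1,[2,0,39],0],[-1,[2,0,39],0]]' 20; python3 g.py 0.5556 -0.2527 0.09 -52.8
```

```text
time: 8.0
ee_pos: [0.4655, -0.165, 0.0157]
eef_rot: [0.962, 0.272, 0.0, -0.0]
ft_force: [-0.5, 0.4, 1.9]
width: 0.0284
t 8.0 p [ 0.4655 -0.165   0.0157] tilt z [ 3.e-04  1.e-04 -1.e+00] w 0.0284 F [-0.5  0.4  1.9] q [-0.35  0.33  0.68  2.04 -0.27  0.86 -0.54]
goal shift [ 30.9 121.9 -74.3] turn -5.6 (alt 354.4 )
```

```bash
python3 -m crank '[[-1,[0,0,-20],0],[-1,[0,0,-45],0],[-1,[0,0,-74],0],[-1,[10,40,-74],-2],[-1,[20,80,-74],-4],[-1,[31,122,-74],-5.6],[-1,[31,122,-74],-5.6],[-1,[31,122,-74],-5.6],[-1,[31,122,-74],-5.6],[-1,[31,122,-74],-5.6],[-1,[31,122,-74],-5.6]]'; python3 g.py 0.5556 -0.2527 0.012 -52.8;  python3 held.py .015 .018 pics/h2.png
```

```text
time: 8.92
ee_pos: [0.5552, -0.2516, 0.0898]
eef_rot: [0.948, 0.319, 0.0, -0.0]
ft_force: [-0.5, -0.7, 0.2]
width: 0.0288
t 8.92 p [ 0.5552 -0.2516  0.0898] tilt z [ 3.0e-04  1.1e-03 -1.0e+00] w 0.0288 F [-0.5 -0.7  0.2] q [-0.19  0.48  0.7   1.69 -0.34  1.1  -0.31]
goal shift [-0.5  1.2 77.8] turn -0.0 (alt 360.0 )
[ 0.5554 -0.2516  0.0899] [270 125]
```

View pics/h2.png

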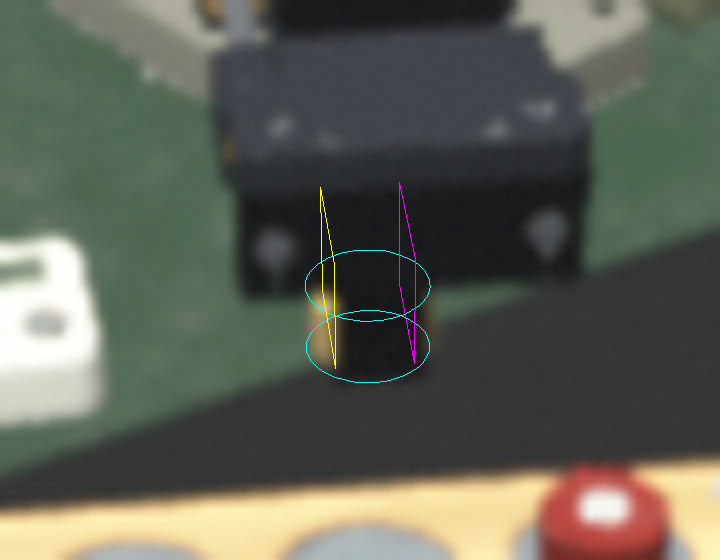

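Tan is held and centred within about 1 mm of the prediction. Red stands upright in its pocket at lower right (600,510).

```bash
python3 -m crank '[[-1,[0,1,25],0],[-1,[0,1,50],0],[-1,[0,1,68],0],[-1,[0,1,75],0],[-1,[0,1,78],0],[-1,[0,1,78],0],[-1,[0,1,78],0],[-1,[0,1,78],0]]'; python3 g.py 0.5556 -0.2527 0.012 -52.8
```

```text
time: 9.63
ee_pos: [0.5568, -0.2534, 0.0125]
eef_rot: [0.948, 0.319, 0.001, 0.0]
ft_force: [0.8, 0.1, -0.4]
width: 0.0285
t 9.63 p [ 0.5568 -0.2534  0.0125] tilt z [ 1.5e-03 -2.0e-04 -1.0e+00] w 0.0285 F [ 0.8  0.1 -0.4] q [-0.15  0.58  0.65  1.73 -0.41  0.97 -0.26]
goal shift [-0.5 -1.3  0.5] turn -0.0 (alt 360.0 )
```

```bash
python3 -m crank '[[-1,[0,0,0],0],[0.3,[0,0,0],0],[0.3,[0,0,0],0],[0.3,[0,0,0],0],[0.3,[0,0,0],0],[0.3,[0,0,-20],0],[0.3,[0,0,-50],0],[0.3,[0,0,-70],0],[0.3,[0,0,-70],0],[0.3,[0,0,-70],0]]'; python3 g.py 0.4135 -0.1975 0.055 -58.4
```

```text
time: 10.47
ee_pos: [0.5569, -0.2537, 0.0825]
eef_rot: [0.948, 0.319, 0.001, 0.0]
ft_force: [-0.1, -0.4, -1.0]
width: 0.0566
t 10.47 p [ 0.5569 -0.2537  0.0825] tilt z [ 2.3e-03 -3.0e-04 -1.0e+00] w 0.0566 F [-0.1 -0.4 -1. ] q [-0.19  0.49  0.69  1.69 -0.35  1.09 -0.31]
goal shift [ -80.4 -131.5   27.2] turn 5.6 (alt -354.4 )
```

```bash
python3 -m crank '[[0.4,[-20,-33,0],2],[0.4,[-40,-66,0],4],[0.4,[-60,-98,0],5.6],[0.4,[-80,-131,0],5.6],[0.4,[-80,-131,10],5.6],[0.4,[-80,-131,27],5.6],[0.4,[-80,-131,27],5.6],[0.4,[-80,-131,27],5.6],[0.4,[-80,-131,27],5.6]]'; python3 g.py 0.4135 -0.1975 0.0155 -58.4;python3 - <<'E'
from h import *
c=cam('scene');im=c['pixels'][130:280,220:440,::-1];cv2.imwrite('pics/b2.png',cv2.resize(im,None,fx=3.5,fy=3.5,interpolation=cv2.INTER_CUBIC))
E
```

```text
time: 11.22
ee_pos: [0.4133, -0.1978, 0.0545]
eef_rot: [0.962, 0.272, -0.001, 0.0]
ft_force: [-0.1, 0.1, 0.1]
width: 0.0609
t 11.22 p [ 0.4133 -0.1978  0.0545] tilt z [-1.3e-03 -8.0e-04 -1.0e+00] w 0.0609 F [-0.1  0.1  0.1] q [-0.39  0.17  0.8   2.11 -0.15  0.92 -0.53]
goal shift [ 0.4 -0.1 39. ] turn -0.1 (alt 359.9 )
```

View pics/b2.png

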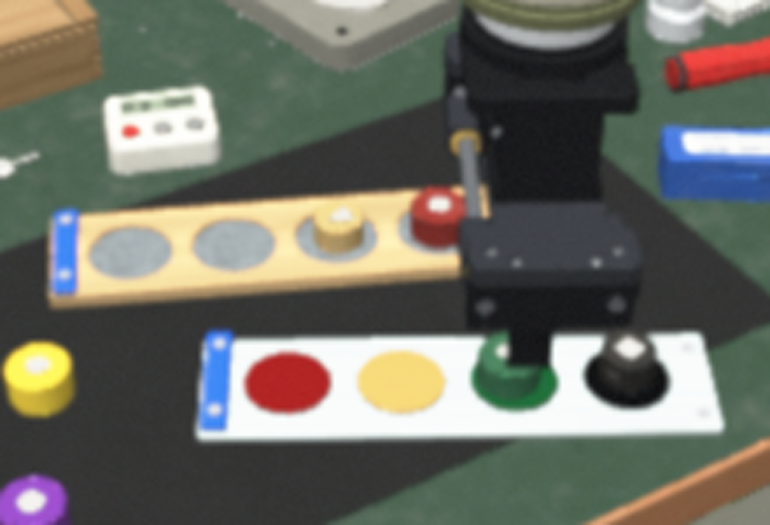

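Red and tan stand in their pockets at (437,215) and (340,225). The finger (530,345) is slightly right of the green mount (510,355), so I'm adding +2 mm on tool x before gripping.

```bash
python3 -m crank '[[0.4,[2,0,20],0],[0.4,[2,0,34],0],[0.4,[2,0,39],0],[0.4,[2,0,39],0],[0.4,[2,0,39],0],[-1,[2,0,39],0],[-1,[2,0,39],0],[-1,[2,0,39],0],[-1,[2,0,39],0],[-1,[2,0,39],0],[-1,[2,0,39],0],[-1,[2,0,39],0]]' 20; python3 g.py 0.6034 -0.2164 0.09 -52.8
```

```text
time: 12.27
ee_pos: [0.4152, -0.1963, 0.0157]
eef_rot: [0.962, 0.272, 0.0, -0.0]
ft_force: [-1.3, 0.6, 3.3]
width: 0.0328
t 12.27 p [ 0.4152 -0.1963  0.0157] tilt z [ 3.e-04  2.e-04 -1.e+00] w 0.0328 F [-1.3  0.6  3.3] q [-0.35  0.26  0.77  2.13 -0.25  0.84 -0.45]
goal shift [149.9 115.6 -74.2] turn -5.6 (alt 354.4 )
```

```bash
python3 -m crank '[[-1,[0,0,-20],0],[-1,[0,0,-45],0],[-1,[0,0,-74],0],[-1,[30,23,-74],-2],[-1,[60,46,-74],-4],[-1,[90,69,-74],-5.6],[-1,[120,92,-74],-5.6],[-1,[150,115.5,-74],-5.6],[-1,[150,115.5,-74],-5.6],[-1,[150,115.5,-74],-5.6],[-1,[150,115.5,-74],-5.6],[-1,[150,115.5,-74],-5.6]]'; python3 g.py 0.6034 -0.2164 0.012 -52.8;  python3 held.py .017 .018 pics/h3.png
```

```text
time: 13.27
ee_pos: [0.6022, -0.2166, 0.0896]
eef_rot: [0.948, 0.318, -0.0, -0.0]
ft_force: [0.6, -0.0, -0.3]
width: 0.0328
t 13.27 p [ 0.6022 -0.2166  0.0896] tilt z [-4.e-04  4.e-04 -1.e+00] w 0.0328 F [ 0.6 -0.  -0.3] q [-0.26  0.55  0.72  1.6  -0.39  1.14 -0.37]
goal shift [ 1.1  0.6 77.6] turn -0.1 (alt 359.9 )
[ 0.6023 -0.2165  0.0899] [240 127]
```

View pics/h3.png

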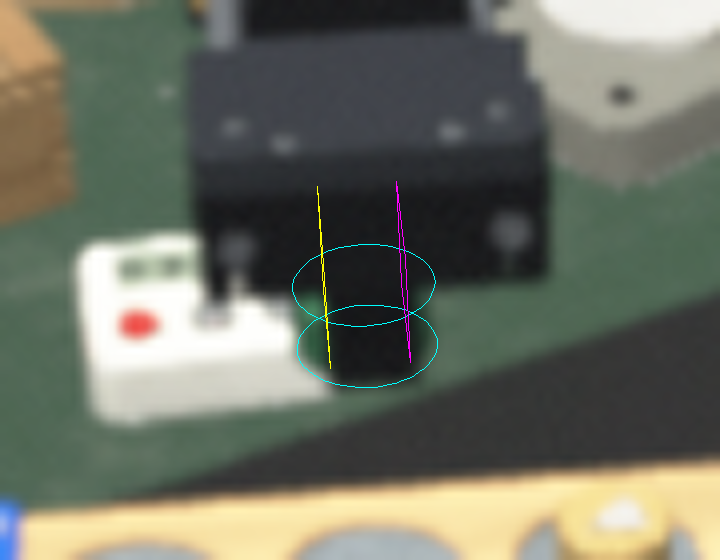

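Green is held at (315,340), in the expected place.

```bash
python3 -m crank '[[-1,[0.5,0,25],0],[-1,[0.5,0,50],0],[-1,[0.5,0,68],0],[-1,[0.5,0,75],0],[-1,[0.5,0,78],0],[-1,[0.5,0,78],0],[-1,[0.5,0,78],0],[-1,[0.5,0,78],0]]'; python3 g.py 0.6034 -0.2164 0.012 -52.8
```

```text
time: 13.98
ee_pos: [0.6042, -0.2162, 0.0127]
eef_rot: [0.948, 0.319, 0.001, 0.0]
ft_force: [-0.3, 0.9, -0.9]
width: 0.0329
t 13.98 p [ 0.6042 -0.2162  0.0127] tilt z [ 1.7e-03 -1.0e-04 -1.0e+00] w 0.0329 F [-0.3  0.9 -0.9] q [-0.22  0.64  0.67  1.65 -0.46  1.01 -0.33]
goal shift [-0.7 -0.3  0.7] turn -0.1 (alt 359.9 )
```

```bash
python3 -m crank '[[-1,[0,0,0],0],[0.3,[0,0,0],0],[0.3,[0,0,0],0],[0.3,[0,0,0],0],[0.3,[0,0,0],0],[0.3,[0,0,-20],0],[0.3,[0,0,-50],0],[0.3,[0,0,-70],0],[0.3,[0,0,-70],0],[0.3,[0,0,-70],0]]'; python3 g.py 0.3624 -0.2289 0.055 -58.4
```

```text
time: 14.82
ee_pos: [0.6044, -0.2162, 0.0826]
eef_rot: [0.948, 0.319, 0.001, 0.0]
ft_force: [-0.2, -0.1, -1.1]
width: 0.0566
t 14.82 p [ 0.6044 -0.2162  0.0826] tilt z [ 2.2e-03 -2.0e-04 -1.0e+00] w 0.0566 F [-0.2 -0.1 -1.1] q [-0.25  0.56  0.72  1.6  -0.4   1.12 -0.36]
goal shift [-200.6 -136.1   27. ] turn 5.6 (alt -354.4 )
```

```bash
python3 -m crank '[[0.4,[-33,-22,0],2],[0.4,[-67,-45,0],4],[0.4,[-100,-68,0],5.6],[0.4,[-133,-90,0],5.6],[0.4,[-167,-113,0],5.6],[0.4,[-199,-136,0],5.6],[0.4,[-199,-136,10],5.6],[0.4,[-199,-136,27],5.6],[0.4,[-199,-136,27],5.6],[0.4,[-199,-136,27],5.6],[0.4,[-199,-136,27],5.6]]'; python3 g.py 0.3624 -0.2289 0.0155 -58.4;python3 - <<'E'
from h import *
c=cam('scene');im=c['pixels'][130:280,220:440,::-1];cv2.imwrite('pics/b3.png',cv2.resize(im,None,fx=3.5,fy=3.5,interpolation=cv2.INTER_CUBIC))
E
```

```text
time: 15.73
ee_pos: [0.3628, -0.228, 0.0545]
eef_rot: [0.962, 0.272, -0.001, 0.0]
ft_force: [-0.3, -0.5, -0.5]
width: 0.0607
t 15.73 p [ 0.3628 -0.228   0.0545] tilt z [-0.0019 -0.0011 -1.    ] w 0.0607 F [-0.3 -0.5 -0.5] q [-0.43  0.09  0.93  2.18 -0.09  0.91 -0.47]
goal shift [-0.7  0.5 39. ] turn -0.0 (alt 360.0 )
```

View pics/b3.png

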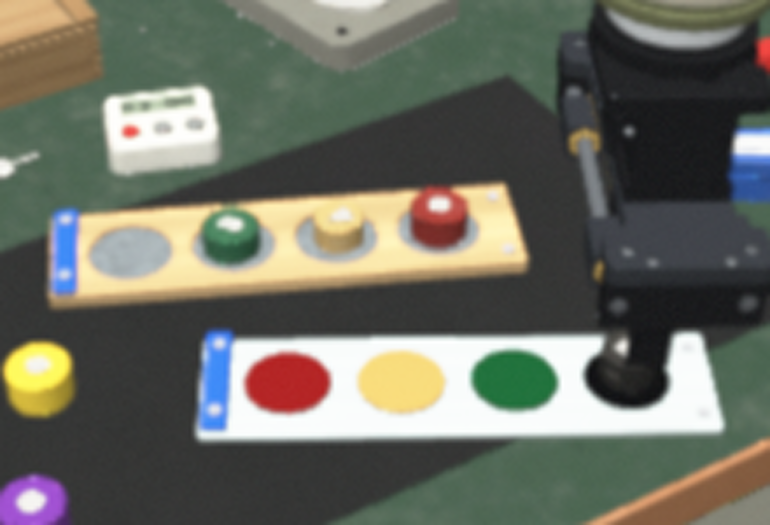

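Green, tan and red stand in place at (232,235), (340,225) and (437,215). Next is black at (625,365).

```bash
python3 -m crank '[[0.4,[1,0,20],0],[0.4,[1,0,34],0],[0.4,[1,0,39],0],[0.4,[1,0,39],0],[0.4,[1,0,39],0],[-1,[1,0,39],0],[-1,[1,0,39],0],[-1,[1,0,39],0],[-1,[1,0,39],0],[-1,[1,0,39],0],[-1,[1,0,39],0],[-1,[1,0,39],0]]' 20; python3 g.py 0.6512 -0.1802 0.09 -52.8
```

```text
time: 16.78
ee_pos: [0.364, -0.2273, 0.0157]
eef_rot: [0.962, 0.272, 0.0, -0.0]
ft_force: [0.1, 0.6, 3.0]
width: 0.0286
t 16.78 p [ 0.364  -0.2273  0.0157] tilt z [ 3.e-04  1.e-04 -1.e+00] w 0.0286 F [0.1 0.6 3. ] q [-0.38  0.2   0.9   2.2  -0.22  0.82 -0.36]
goal shift [269.4 110.2 -74.3] turn -5.6 (alt 354.4 )
```

```bash
python3 -m crank '[[-1,[0,0,-20],0],[-1,[0,0,-45],0],[-1,[0,0,-74],0],[-1,[34,14,-74],-2],[-1,[68,28,-74],-4],[-1,[102,42,-74],-5.6],[-1,[136,56,-74],-5.6],[-1,[170,70,-74],-5.6],[-1,[204,84,-74],-5.6],[-1,[238,98,-74],-5.6],[-1,[269,110,-74],-5.6],[-1,[269,110,-74],-5.6]]'; python3 -m crank '[[-1,[0,0,0],0],[-1,[0,0,0],0],[-1,[0,0,0],0]]'; python3 g.py 0.6512 -0.1802 0.012 -52.8;  python3 held.py .015 .018 pics/h4.png
```

```text
time: 17.78
ee_pos: [0.6557, -0.1764, 0.0878]
eef_rot: [0.947, 0.321, 0.0, -0.0]
ft_force: [0.0, 0.7, 0.1]
width: 0.0286
time: 18.03
ee_pos: [0.6495, -0.181, 0.0896]
eef_rot: [0.948, 0.318, -0.0, -0.0]
ft_force: [0.2, -0.5, -0.2]
width: 0.0283
t 18.03 p [ 0.6495 -0.181   0.0896] tilt z [-5.e-04  0.e+00 -1.e+00] w 0.0283 F [ 0.2 -0.5 -0.2] q [-0.33  0.65  0.77  1.5  -0.47  1.19 -0.4 ]
goal shift [ 1.9  0.4 77.6] turn -0.1 (alt 359.9 )
[ 0.6497 -0.1809  0.0898] [209 129]
```

View pics/h4.png

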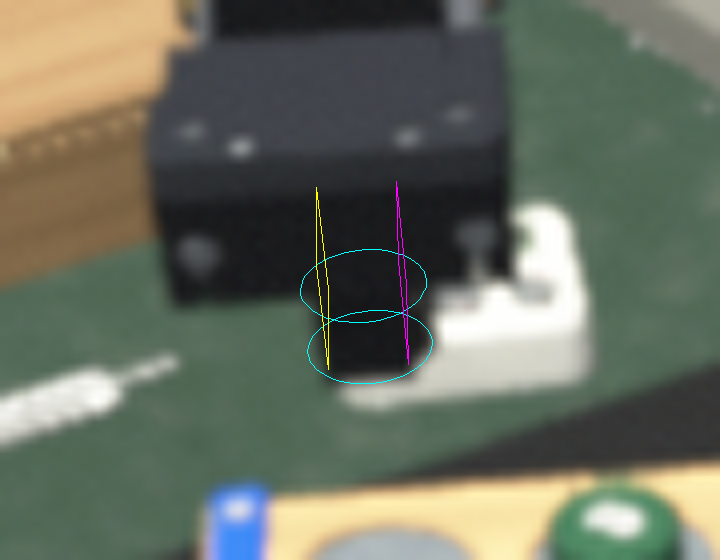

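Black is held (width 28.3 mm, the same as tan). Lowering it in.

```bash
python3 -m crank '[[-1,[1.5,0.3,25],0],[-1,[1.5,0.3,50],0],[-1,[1.5,0.3,68],0],[-1,[1.5,0.3,75],0],[-1,[1.5,0.3,78],0],[-1,[1.5,0.3,78],0],[-1,[1.5,0.3,78],0],[-1,[1.5,0.3,78],0]]'; python3 g.py 0.6512 -0.1802 0.012 -52.8
```

```text
time: 18.75
ee_pos: [0.6523, -0.1799, 0.0126]
eef_rot: [0.948, 0.318, 0.001, 0.0]
ft_force: [0.5, 0.1, -0.1]
width: 0.0285
t 18.75 p [ 0.6523 -0.1799  0.0126] tilt z [ 1.5e-03 -1.0e-04 -1.0e+00] w 0.0285 F [ 0.5  0.1 -0.1] q [-0.3   0.73  0.72  1.54 -0.53  1.06 -0.37]
goal shift [-1.1 -0.4  0.6] turn -0.1 (alt 359.9 )
```

```bash
python3 -m crank '[[-1,[0,0,0],0],[0.3,[0,0,0],0],[0.3,[0,0,0],0],[0.3,[0,0,0],0],[0.3,[0,0,0],0],[0.3,[0,0,-20],0],[0.3,[0,0,-50],0],[0.3,[0,0,-80],0],[0.3,[0,0,-120],0],[0.3,[0,0,-150],0],[0.3,[0,0,-150],0]]'; python3 g.py 0.42 0.1 0.2 -52.8
```

```text
time: 19.67
ee_pos: [0.6546, -0.1811, 0.1687]
eef_rot: [0.948, 0.318, 0.004, 0.002]
ft_force: [0.8, 0.4, 0.4]
width: 0.0564
t 19.67 p [ 0.6546 -0.1811  0.1687] tilt z [ 0.0092 -0.0019 -1.    ] w 0.0564 F [0.8 0.4 0.4] q [-0.34  0.58  0.81  1.42 -0.43  1.31 -0.43]
goal shift [ -17.1 -365.5  -34. ] turn -0.1 (alt 359.9 )
```

Moving the arm aside for an unobstructed final check.

```bash
python3 -m crank '[[0.3,[-20,-370,-30],-50],[0.3,[-20,-370,-30],-50],[0.3,[-20,-370,-30],-50],[0.3,[-20,-370,-30],-50],[0.3,[-20,-370,-30],-50],[0.3,[-20,-370,-30],-50],[0.3,[-20,-370,-30],-50],[0.3,[-20,-370,-30],-50],[0.3,[-20,-370,-30],-50],[0.3,[-20,-370,-30],-50],[0.3,[-20,-370,-30],-50],[0.3,[-20,-370,-30],-50]]'; python3 g.py 0.3 0.5 0.22 0
```

```text
time: 20.67
ee_pos: [0.4129, 0.1028, 0.1916]
eef_rot: [0.725, 0.689, 0.0, 0.0]
ft_force: [0.3, -0.3, 0.6]
width: 0.0568
t 20.67 p [0.4129 0.1028 0.1916] tilt z [ 5.e-04  4.e-04 -1.e+00] w 0.0568 F [ 0.3 -0.3  0.6] q [-0.93 -0.14  0.54  2.02  0.08  1.24 -0.47]
goal shift [ 391.1 -132.5  -28.3] turn -2.9 (alt 357.1 )
```

```bash
python3 -m crank '[[0.3,[370,-90,-30],-10],[0.3,[370,-90,-30],-10],[0.3,[370,-90,-30],-10],[0.3,[370,-90,-30],-10],[0.3,[370,-90,-30],-10],[0.3,[370,-90,-30],-10],[0.3,[370,-90,-30],-10],[0.3,[370,-90,-30],-10],[0.3,[370,-90,-30],-10],[0.3,[370,-90,-30],-10],[0.3,[370,-90,-30],-10],[0.3,[370,-90,-30],-10]]'; cat > fin.py <<'E'
from h import *
w=np.load('wood.npy');th=np.linspace(0,6.28,60);ims=[]
for n,o,k,sz in(('top',[285,145],5,[95,100]),('scene',[225,165],4,[150,60])):
    c=cam(n);im=cv2.resize(c['pixels'][o[1]:o[1]+sz[1],o[0]:o[0]+sz[0],::-1],None,fx=k,fy=k,interpolation=cv2.INTER_CUBIC)
    for y,rad,h in((.09,.015,.018),(.03,.017,.018),(-.03,.015,.018),(-.09,.017,.021)):
        for z,rr,col in((.008,.025,(255,0,255)),(.005+h,rad,(255,255,0))):
            P=rack(w,[[rr*np.cos(t),y+rr*np.sin(t),z] for t in th])
            cv2.polylines(im,[np.round((proj(c,P)-o+.5)*k-.5).astype(int)],True,col,1)
    cv2.imwrite(f'pics/f_{n}.png',im)
    cv2.imwrite(f'pics/full_{n}.png',c['pixels'][:,:,::-1])
    d=cv2.absdiff(c['pixels'][:,:,::-1],cv2.imread(f'pics/{n}0.png')).max(2)
    b={'top':dict(timer=(330,122,372,165),box=(385,248,428,292)),'scene':dict(timer=(245,150,290,185),box=(402,160,456,192))}[n]
    print(n,{q:(d[v[1]:v[3],v[0]:v[2]]>50).sum() for q,v in b.items()})
E
python3 fin.py
```

```text
time: 21.67
ee_pos: [0.3426, 0.4764, 0.2206]
eef_rot: [0.662, 0.749, -0.001, 0.001]
ft_force: [0.8, -0.8, -0.0]
width: 0.0564
top {'timer': np.int64(0), 'box': np.int64(0)}
scene {'timer': np.int64(0), 'box': np.int64(0)}
```

View pics/f_top.png

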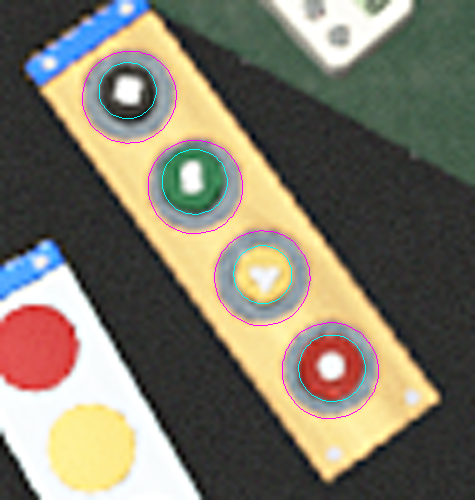

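View pics/f_scene.png

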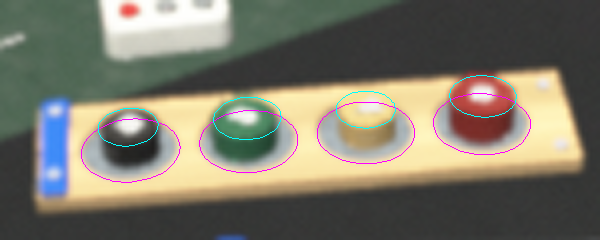

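View pics/full_scene.png

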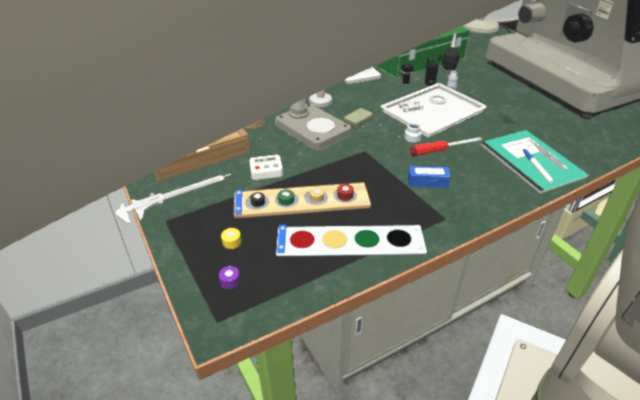

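All four mounts are upright and centred in their pockets to about 2 mm in the top view. From the blue end they read black, green, tan, red. The timer (266,167) and slide box (430,177) regions are unchanged from the first pictures.

```bash
python3 -m crank '[[0.3,[0,0,0],0],[0.3,[0,0,0],0],[0.3,[0,0,0],0]]'; python3 -c "
from bench import r
print(r.close_job())"
```

```text
time: 22.02
ee_pos: [0.3416, 0.4766, 0.2218]
eef_rot: [0.662, 0.749, 0.0, -0.0]
ft_force: [-1.1, -0.1, -0.4]
width: 0.0565
the job is handed in; nothing more can be done
None
```

I moved all four mounts into the wooden rack in reverse order and handed the job in at about 22 s. From the blue end the wooden rack now reads black, green, tan, red; the aluminium rack was red, tan, green, black.

**Final check:** both cameras show each mount upright, metal face up and centred in its own pocket. Against the predicted outlines they sit within about 2 mm in the top view. In the scene view they differ by a few mm at most, which fits the slight disagreement between the two cameras in my rack fits (about 4 mm for the wooden rack).

**Bystanders:** the timer and slide box regions showed no pixel changes above my threshold from the first pictures. The yellow and purple look-alikes were not touched. The arm finished well clear of the racks.

No check failed. While carrying the green and black mounts I could hardly see them in the jaws, so I went mainly by the grip width until the final pictures showed both in place.

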